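# Raise the bench magnifier so that it stays up

## Task

The counterweighted bench magnifier hangs low over the cutting mat: with nothing but shut fingers, push it up by the orange bar at its outer edge, past its balance point, so that it comes to rest fully raised, stays there by itself, and you are clear of it. Do not pinch the bar, ease it up rather than flinging it, and keep off the lens and its frame, the rod and the counterweight. Leave the things lying around alone.

Things in the scene. Friction and masses are not known exactly. Their poses are not given: they have to be found in the camera images.
- stand: Fixed stand: steel base plate 140 x 120 x 12 mm, two grey cheeks (90 mm long, 74 mm apart outside, tops 158 mm above the table) with the hinge, and a green cutting mat 200 x 240 x 3 mm from 75 to 275 mm out along its -x. Origin: centre of the plate's underside, on the table. The magnifier reaches out along its -x axis; z up. That axis points to the robot's left, give or take 0.65 rad.
- hinge (a point): Middle of the horizontal hinge axis, 110 mm straight above the stand's origin; the axis runs along the stand's y. The point's axes are the stand's.
- magnifier (a joint): Angle in rad: 0 = low on its lower stop, rod rising 35 degrees from the hinge along the stand's -x; grows as the lens end goes up; 1.05 = fully raised on its upper stop, just past vertical. Balance lies between 0.25 and 0.6 (varies): let go below, it sinks back to 0; above, it goes on by itself to 1.05 in one to three seconds, at under 1 rad/s. Lifting takes under 4 N at the push bar.
- bar_middle (a point): Middle of the orange round push bar: 12 mm thick, 64 mm long, parallel to the hinge axis, held 22 mm out from the lens frame's outer edge by two thin orange prongs. It lies 222 mm out from the hinge axis along the rod and 12 mm below the rod's line: about 228 mm above the table when low, 332 mm when raised. Only the mat and low things are below it. It turns with the magnifier.
- push_bar: The orange push bar with its two prongs; origin on the hinge axis (same point as the hinge point). This is the part to push, from below; a finger that reaches less than 15 mm inwards past the bar stays clear of the lens frame.
- bar_cap: Bare aluminium cap strip 62 x 12 x 3 mm on the upper side of the push bar. Bar and cap pressed together by the fingers means the bar is being pinched. Origin on the hinge axis.
- lens_frame: Black rectangular lens frame with its glass pane: 104 mm wide (along the hinge axis), 100 mm long (from 100 to 200 mm out from the hinge axis along the rod), 10 mm thick, its mid-plane containing the rod's line. Origin on the hinge axis. Not to be touched.
- rod: Steel rod 16 mm thick from the hinge to the lens frame, and the short crank behind the hinge. Origin on the hinge axis. Not to be pushed.
- counterweight: Red counterweight, a cylinder 56 mm in diameter and 42 mm wide, its middle 50 mm behind the hinge and 30 mm above the rod's line. Origin on the hinge axis. Not to be pushed.
- tape: Roll of paper tape lying flat, loose, 90 mm across, 24 mm high. Origin: centre of its underside.
- flask: White drinking flask standing loose, 68 mm in diameter, 190 mm high. Origin: centre of its underside.
- umbrella_hub: Small aluminium umbrella hub standing loose on the mat under the magnifier, 32 mm in diameter, 40 mm high. Origin: centre of its underside.
- screwdriver: Orange-handled screwdriver lying loose on the table, about 200 mm long. Origin: underside of its middle.
Things that resemble listed ones, but are neither listed nor needed, are in the scene too. There is more than one size of the flask; the job needs the larger. Several things have the shape of the screwdriver; the one meant has the colours described above.

How it is judged:
By the outcome, as a careful person would: the job done as asked, in the order asked, and still so for the second after the job is handed in, with the robot touching nothing.
It also fails if it takes over 42 s, if anything falls off the work surface, if the arm or the gripper's body presses on something with over 40 N, if the wrist force passes 120 N, or if a joint passes its speed limit or range.

## Robot

A 6-joint arm with a two-finger parallel gripper is mounted at the origin on the work surface. World frame = base frame: x ahead of the robot, y to its left, z up, the work surface at z = 0. Lengths are in m, angles in rad, forces in N, time in s.
With the tool pointing down it reaches from about 0.375 to 0.9 m from the base axis. Payload 3.1 kg.
Tool frame: the origin (TCP) lies midway between the tips of the shut fingers; the grasp point (between the pads) lies 19 mm behind it (manip.grasp_offset is the distance from the TCP to the grasp point, in m); z points along the fingers, y is the line along which they close (so a half turn about z gives the same grasp; the last joint's range is limited). The gripper opens to 85 mm and grips with 20 to 120 N. Pads are 22 mm wide; open, the fingers measure 114 mm over their backs; the gripper's body (76 mm by 85 mm) begins 54 mm behind the grasp point. The pads swing forward as they close: fully open they stand 13 mm farther back than shut.
Start: joints at [1.113, 0.527, 1.433, -0, 1.181, -0.178], TCP at [0.172, 0.601, 0.231] pointing down, gripper open.
Joint ranges: [-3.08, 3.08], [-0.75, 2.2], [0.22, 2.44], [-1.43, 4.57], [0, 2.65], [-2.85, 2.85]. Speed limits (rad/s): [2.79, 2.79, 3.14, 3.14, 3.14, 3.14].

## Interface

Orientations are given as a unit quaternion [x, y, z, w].
In Python, from station import sensors, cams, order, manip gives the robot as it stands.
- The arm moves only by the tool move_arm, never from a script. Its argument "targets" is a list of rows, each an object of numbers: "dx", "dy", "dz": the shift along the world's x, y, z normalised to -1 to 1, where 1 is 25 mm; "rx", "ry", "rz": the turn, a rotation vector about the world's x, y, z normalised to -1 to 1, where 1 is 30 degrees. A call has exactly 10 rows; each row shifts and turns the commanded pose from where the row before left it; what a row does not reach is not made up. A row lasts 1/8 s, in which the tool goes at most 62.5 mm and 10.7 degrees, less where a joint would pass 70% of its speed; a pose out of reach is approached as far as the arm can. A call with a number of a shift or a turn outside -1 to 1 is refused whole. A call with a gripper value outside its range is refused whole. "claw" is the opening in per cent of the stroke, from 0 (shut) to 100 (fully open), set as the call begins (left out, the last holds). The fingers move at their own pace and stop on an object; "newtons" is the grip in N (left out, the last holds). Time passes only in rows, so rows that do not move let the fingers close, or fill a call up. It gives the time, the measured TCP pose, the force, the opening and the grip force at its end, in the units of the state.
- sensors.sense(): the state, without advancing time (a new reading comes with each control period).
- cams.snapshot(name): name is "scene" or "top" or "wrist"; returns the picture (384x512x3 uint8, red, green, blue); there is no depth.
- cams.camera_model(name): a dict with "fx", "fy", "cx", "cy" (pixels), "extrinsics" (4x4, takes a point from world to camera coordinates). Camera axes: x right, y down, z forward; pixel columns grow to the right and rows downward; lengths in m; the calibration is good to about 2 mm. A picture is of the moment at which its call begins: read the wrist's pose just before it. camera_model takes no time and is no camera call; for the wrist camera it gives the pose at the moment of the call.
- order.sign_off(): hands the job in; it is judged then, once.
The state is a dict: "t": time; "q": joint angles; "qd": joint speeds; "tau": joint torques, N m; "tcp_pos": TCP position; "tool_rot": TCP orientation; "force": force on the tool from outside, world axes, zero at the start; "ft_torque": the same for the moment, N m; "finger_gap": opening from 0.0 (shut) to 1.0 (fully open); "gripper_force": force on a finger pad.
Only numpy, scipy, OpenCV 4.12 (cv2) and the standard library are available. Lean on these libraries where they do the work, as an engineer would, in place of code of your own. Each camera call takes 0.05 s, during which the arm holds its last target. There are 200 camera calls.

## Working session

There is one attempt and no reset: what is moved stays moved. The work goes in short steps, Python scripts to look and compute and a tool call to move; the robot and the scene stay as the last step left them, time stands still between calls to the robot, and variables do not carry over. Pictures are saved under pics/ and viewed, at most 10 in all, crops included, and the job is handed in when it is done.

Besides the shell and the picture viewer there is one more tool, called after "Call:" by a JSON object that holds its "op" and its "data", one argument or row to a line. move_arm: Moves the arm, as the interface text tells. Scaled input: -1 to 1 covers 25 mm each way for a shift and 30 degrees each way for a turn. Its arguments: {"type":"object","properties":{"targets":{"type":"array"},"claw":{"type":"number"},"newtons":{"type":"number"}},"required":["targets"]}

```bash
mkdir -p pics; python3 - <<'E'
from station import sensors,cams
import cv2,numpy as np
for n in("scene","top"):
    cv2.imwrite(f"pics/{n}0.png",cams.snapshot(n)[:,:,::-1])
    m=cams.camera_model(n);print(n,m["fx"],m["cx"],m["cy"],np.round(m["extrinsics"],3).tolist())
s=sensors.sense();print(s["t"],s["tcp_pos"],s["tool_rot"],s["finger_gap"])
E
```

```text
scene 408.7932378271555 254.7660826701203 184.87260925960416 [[0.131, 0.991, 0.015, -0.101], [0.601, -0.067, -0.796, -0.217], [-0.788, 0.113, -0.605, 1.519], [0.0, 0.0, 0.0, 1.0]]
top 389.59806631312694 258.8147374012584 191.33399194733832 [[0.005, -1.0, -0.002, 0.009], [-0.981, -0.005, -0.195, 0.568], [0.195, 0.003, -0.981, 1.244], [0.0, 0.0, 0.0, 1.0]]
0.1 [0.17169239 0.60026687 0.23040832] [ 1.38960875e-01  9.90297363e-01 -9.57968728e-04 -3.02021296e-04] 1.001008286142609
```

View pics/scene0.png

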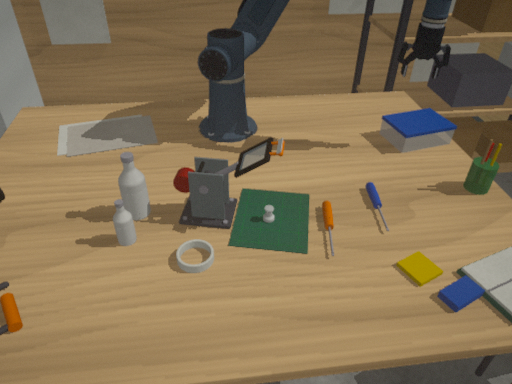

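View pics/top0.png

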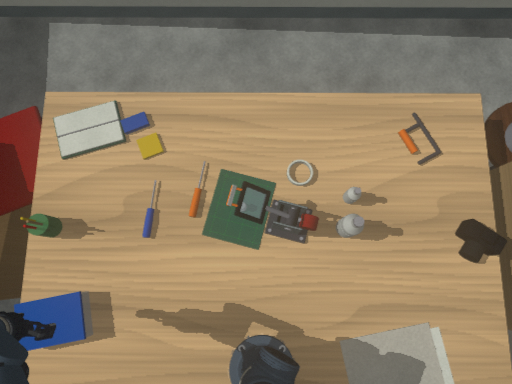

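Candidates for the orange bar: scene (278,147) / top (233,195) on the outer edge of the lens frame. The other orange items are the screwdriver handle at top (196,203), and the orange handle at top (408,141). I choose the one on the lens frame and check it in a close crop.

```bash
cat > h.py <<'E'
import cv2,numpy as np
from station import cams
def P(n):
    m=cams.camera_model(n);K=np.array([[m["fx"],0,m["cx"]],[0,m["fy"],m["cy"]],[0,0,1]]);return K@np.array(m["extrinsics"])[:3]
def onz(n,uv,z):
    p=P(n);H=np.c_[p[:,:2],p[:,2]*z+p[:,3]];return cv2.perspectiveTransform(np.float64([uv]).reshape(-1,1,2),np.linalg.inv(H)).reshape(-1,2)
def proj(n,X):
    q=np.c_[X,np.ones(len(X))]@P(n).T;return q[:,:2]/q[:,2:]
def model(x,y,yaw,th):
    # stand pose -> bar ends, frame corners (world)
    o=np.array([-np.cos(yaw),-np.sin(yaw),0]);w=np.array([-np.sin(yaw),np.cos(yaw),0]);a=np.radians(35)+th
    r=o*np.cos(a)+[0,0,np.sin(a)];n=-o*np.sin(a)+[0,0,np.cos(a)];h=np.array([x,y,.11])
    return np.array([h+.222*r-.012*n+s*.032*w for s in(-1,0,1)]+[h+d*r+s*.052*w for d,s in((.1,-1),(.1,1),(.2,1),(.2,-1))])
E
python3 - <<'E'
from h import *
import cv2
t=cv2.imread("pics/top0.png");s=cv2.imread("pics/scene0.png")
for n,im in(("top",t),("scene",s)):
    h=cv2.cvtColor(im,cv2.COLOR_BGR2HSV)
    g=cv2.inRange(h,(60,80,30),(90,255,160));c=max(cv2.findContours(g,0,2)[0],key=cv2.contourArea)
    r=cv2.boxPoints(cv2.minAreaRect(c)) if n=="top" else cv2.approxPolyDP(cv2.convexHull(c),6,True).reshape(-1,2)
    w=onz(n,r,.003);print(n,np.round(r).tolist(),w.round(3).tolist(),w.mean(0))
    d=np.roll(w,-1,0)-w;print(np.hypot(*d.T).round(3),np.arctan2(d[:,1],d[:,0]).round(3))
a=cv2.resize(t[165:255,185:325],None,fx=5.5,fy=5.5,interpolation=2)
b=cv2.resize(s[125:255,170:320],None,fx=4,fy=4,interpolation=2)[:,:]
cv2.imwrite("pics/ct.png",a);cv2.imwrite("pics/cs.png",b)
E
```

```text
top [[238.0, 219.0], [244.0, 219.0], [244.0, 225.0], [238.0, 225.0]] [[0.481, 0.083], [0.482, 0.062], [0.461, 0.062], [0.461, 0.083]] [0.4711535  0.07258068]
[0.021 0.021 0.02  0.021] [-1.566 -3.129  1.576  0.016]
scene [[243, 189], [308, 195], [306, 251], [230, 245]] [[0.387, 0.015], [0.437, 0.201], [0.655, 0.144], [0.612, -0.042]] [0.52290275 0.07969908]
[0.192 0.225 0.191 0.232] [ 1.31  -0.257 -1.796  2.892]
```

View pics/ct.png

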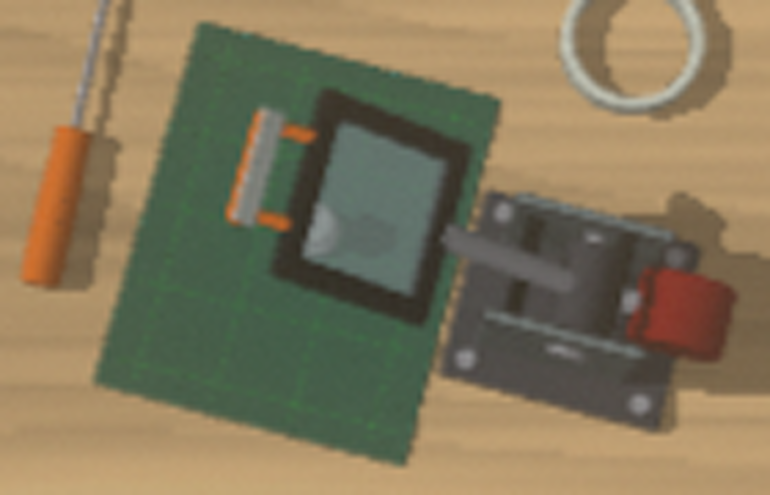

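View pics/cs.png

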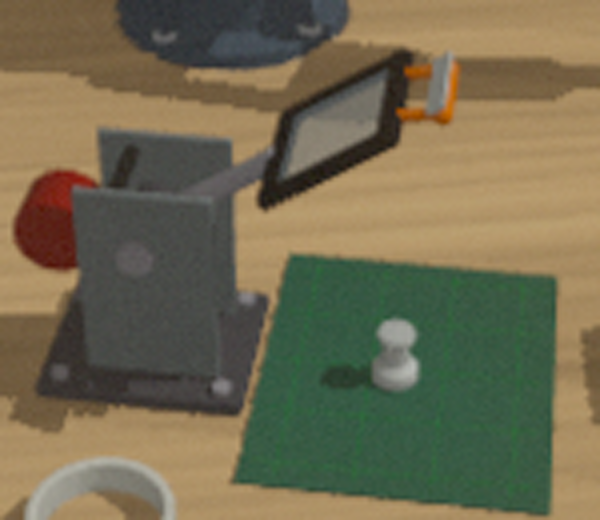

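The top crop shows the orange bar with its aluminium cap at crop (256,167), i.e. pixel (231,195), outside the black frame. The mat corners, frame and umbrella hub under the lens are clear in both views. Next I fit the stand pose.

```bash
python3 - <<'E'
from h import *
from scipy.optimize import least_squares
T=np.array([(200,22),(500,98),(407,465),(95,382),(422,325),(470,148),(327,90),(275,270)])/5.5+[185,165]-.4
S=np.array([(557,513-0) if 0 else (549,513),(235,482),(290,255),(557,277),(447,92)])/4+[170,125]-.4
def mat(x,y,a):
    o=np.array([-np.cos(a),-np.sin(a)]);w=np.array([-np.sin(a),np.cos(a)])
    return np.array([[*(np.array([x,y])+d*o+s*w),.003] for d,s in((.275,.12),(.075,.12),(.075,-.12),(.275,-.12))])
def f(p):
    M=mat(*p[:3]);B=model(*p)
    return np.r_[(proj("top",np.r_[M,B[3:]])-T).ravel(),(proj("scene",np.r_[M,B[1:2]])-S).ravel()]
r=least_squares(f,[.5,-.1,-1.83,0],loss="soft_l1");print(r.x.round(4),f(r.x).round(1).tolist())
x,y,a=r.x[:3]
for th in np.arange(0,1.06,.15):print(round(th,2),model(x,y,a,th)[1].round(3))
print("ends",model(x,y,a,0)[[0,2]].round(3), "o",-np.cos(a),-np.sin(a))
E
```

```text
[ 0.4763 -0.09   -1.8243 -0.0028] [-0.1, -0.6, 0.5, -0.2, -0.2, 0.2, -0.3, 0.1, 0.4, 0.1, 0.4, -0.6, -0.4, -1.0, -0.5, 0.6, 0.6, -0.0, -0.6, -0.2, -0.3, -1.0, 0.2, -0.6, -0.2, -0.0]
0.0 [0.524 0.093 0.228]
0.15 [0.519 0.074 0.254]
0.3 [0.513 0.051 0.278]
0.45 [0.506 0.025 0.298]
0.6 [ 0.499 -0.003  0.314]
0.75 [ 0.491 -0.034  0.325]
0.9 [ 0.483 -0.066  0.331]
1.05 [ 0.474 -0.098  0.332]
ends [[0.493 0.101 0.228]
 [0.555 0.085 0.228]] o 0.2508358987725786 0.9680296234552704
```

Call:
{"op": "move_arm", "data": {
  "targets": [
    {"dx": 0.7, "dy": -0.8},
    {"dx": 0.7, "dy": -0.8},
    {"dx": 0.7, "dy": -0.8},
    {"dx": 0.7, "dy": -0.8},
    {"dx": 0.7, "dy": -0.8},
    {"dx": 0.7, "dy": -0.8},
    {"dx": 0.7, "dy": -0.8},
    {"dx": 0.7, "dy": -0.8},
    {"dx": 0.7, "dy": -0.8},
    {"dx": 0.7, "dy": -0.8}
  ],
  "claw": 0,
  "newtons": 40
}}

```text
schema error: expected keys dx, dy, dz, rx, ry, rz
```

Call:
{"op": "move_arm", "data": {
  "targets": [
    {"dx": 0.7, "dy": -0.6, "rx": -0.29, "ry": 0.075},
    {"dx": 0.7, "dy": -0.6, "rx": -0.29, "ry": 0.075},
    {"dx": 0.7, "dy": -0.6, "rx": -0.29, "ry": 0.075},
    {"dx": 0.7, "dy": -0.6, "rx": -0.29, "ry": 0.075},
    {"dx": 0.7, "dy": -0.6, "rx": -0.29, "ry": 0.075},
    {"dx": 0.7, "dy": -0.6},
    {"dx": 0.7, "dy": -0.6},
    {"dx": 0.7, "dy": -0.6},
    {"dx": 0.7, "dy": -0.6},
    {"dx": 0.7, "dy": -0.6}
  ]
}}

```text
schema error: expected keys dx, dy, dz, rx, ry, rz
```

Call:
{"op": "move_arm", "data": {
  "targets": [
    {"dx": 0.7, "dy": -0.8, "dz": 0, "rx": 0, "ry": 0, "rz": 0},
    {"dx": 0.7, "dy": -0.8, "dz": 0, "rx": 0, "ry": 0, "rz": 0},
    {"dx": 0.7, "dy": -0.8, "dz": 0, "rx": 0, "ry": 0, "rz": 0},
    {"dx": 0.7, "dy": -0.8, "dz": 0, "rx": 0, "ry": 0, "rz": 0},
    {"dx": 0.7, "dy": -0.8, "dz": 0, "rx": 0, "ry": 0, "rz": 0},
    {"dx": 0.7, "dy": -0.8, "dz": 0, "rx": 0, "ry": 0, "rz": 0},
    {"dx": 0.7, "dy": -0.8, "dz": 0, "rx": 0, "ry": 0, "rz": 0},
    {"dx": 0.7, "dy": -0.8, "dz": 0, "rx": 0, "ry": 0, "rz": 0},
    {"dx": 0.7, "dy": -0.8, "dz": 0, "rx": 0, "ry": 0, "rz": 0},
    {"dx": 0.7, "dy": -0.8, "dz": 0, "rx": 0, "ry": 0, "rz": 0}
  ],
  "claw": 0,
  "newtons": 40
}}

```text
t: 1.35
tcp_pos: [0.3472, 0.4, 0.2309]
tool_rot: [0.139, 0.99, -0.0, -0.0]
force: [0.2, -0.3, 0.4]
finger_gap: -0.001
gripper_force: 0.0
```

Call:
{"op": "move_arm", "data": {
  "targets": [
    {"dx": 0.7, "dy": -0.6, "dz": 0, "rx": -0.29, "ry": 0.075, "rz": 0},
    {"dx": 0.7, "dy": -0.6, "dz": 0, "rx": -0.29, "ry": 0.075, "rz": 0},
    {"dx": 0.7, "dy": -0.6, "dz": 0, "rx": -0.29, "ry": 0.075, "rz": 0},
    {"dx": 0.7, "dy": -0.6, "dz": 0, "rx": -0.29, "ry": 0.075, "rz": 0},
    {"dx": 0.7, "dy": -0.6, "dz": 0, "rx": -0.29, "ry": 0.075, "rz": 0},
    {"dx": 0.7, "dy": -0.6, "dz": 0, "rx": 0, "ry": 0, "rz": 0},
    {"dx": 0.7, "dy": -0.6, "dz": 0, "rx": 0, "ry": 0, "rz": 0},
    {"dx": 0.7, "dy": -0.6, "dz": 0, "rx": 0, "ry": 0, "rz": 0},
    {"dx": 0.7, "dy": -0.6, "dz": 0, "rx": 0, "ry": 0, "rz": 0},
    {"dx": 0.7, "dy": -0.6, "dz": 0, "rx": 0, "ry": 0, "rz": 0}
  ]
}}

```text
t: 2.6
tcp_pos: [0.5232, 0.2494, 0.2322]
tool_rot: [0.129, 0.915, -0.379, -0.043]
force: [-0.3, -1.0, -0.2]
finger_gap: 0.001
gripper_force: 0.0
```

Call:
{"op": "move_arm", "data": {
  "targets": [
    {"dx": 0.12, "dy": -0.6, "dz": -0.35, "rx": 0, "ry": 0, "rz": 0},
    {"dx": 0.12, "dy": -0.6, "dz": -0.35, "rx": 0, "ry": 0, "rz": 0},
    {"dx": 0.12, "dy": -0.6, "dz": -0.35, "rx": 0, "ry": 0, "rz": 0},
    {"dx": 0.12, "dy": -0.6, "dz": -0.35, "rx": 0, "ry": 0, "rz": 0},
    {"dx": 0.12, "dy": -0.6, "dz": -0.35, "rx": 0, "ry": 0, "rz": 0},
    {"dx": 0.12, "dy": -0.6, "dz": -0.35, "rx": 0, "ry": 0, "rz": 0},
    {"dx": -0.15, "dy": -0.58, "dz": 0, "rx": 0, "ry": 0, "rz": 0},
    {"dx": -0.15, "dy": -0.58, "dz": 0, "rx": 0, "ry": 0, "rz": 0},
    {"dx": -0.15, "dy": -0.58, "dz": 0, "rx": 0, "ry": 0, "rz": 0},
    {"dx": -0.15, "dy": -0.58, "dz": 0, "rx": 0, "ry": 0, "rz": 0}
  ]
}}

```text
t: 3.85
tcp_pos: [0.5247, 0.102, 0.1792]
tool_rot: [0.128, 0.915, -0.38, -0.043]
force: [0.7, -0.2, -0.9]
finger_gap: 0.002
gripper_force: 0.0
```

```bash
python3 - <<'E'
from station import sensors,cams
import cv2,numpy as np
s=cams.snapshot("scene")[:,:,::-1];t=cams.snapshot("top")[:,:,::-1]
a=cv2.resize(s[90:220,200:330],(500,500),interpolation=2);b=cv2.resize(t[160:240,190:270],(300,300),interpolation=2)
c=np.zeros((500,800,3),np.uint8);c[:,:500]=a;c[:300,500:]=b;cv2.imwrite("pics/c1.png",c)
E
```

```text
(no output)
```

View pics/c1.png

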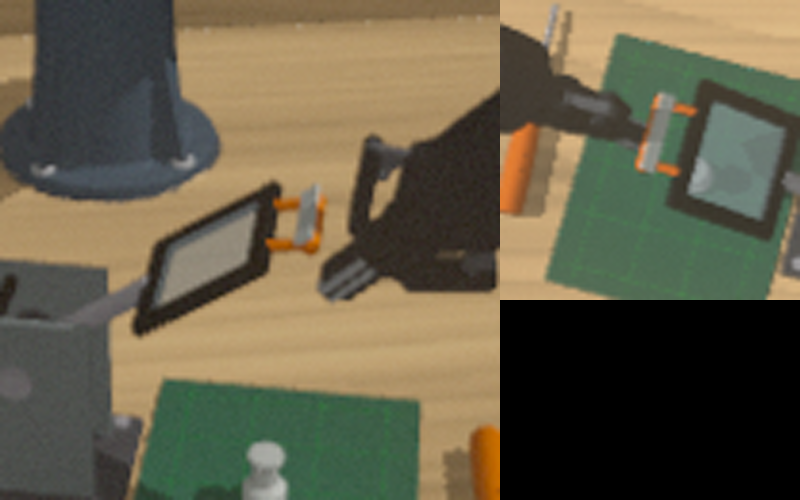

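The fingers are shut, beneath and outside the bar's centre: scene-crop tip (335,285), bar (312,235). They are not in contact yet. Next I compute tip waypoints.

```bash
python3 - <<'E'
from h import *
x,y,a=.4763,-.09,-1.8243
o=np.array([-np.cos(a),-np.sin(a),0]);Z=np.array([0,0,1.])
for th,p in((-.05,45),(0,45),(.1,45),(.2,50),(.3,55),(.4,60),(.5,65),(.6,70),(.7,75)):
    b=model(x,y,a,th)[1];q=np.radians(p);c,s=np.cos(q),np.sin(q)
    print(th,p,(b+.010*(-c*o-s*Z)+.0205*(s*o-c*Z)).round(4))
E
```

```text
-0.05 45 [0.5269 0.1053 0.1964]
0 45 [0.5255 0.0999 0.2059]
0.1 45 [0.5223 0.0876 0.2242]
0.2 50 [0.5192 0.0754 0.2418]
0.3 55 [0.5156 0.0616 0.2581]
0.4 60 [0.5116 0.0463 0.2728]
0.5 65 [0.5073 0.0297 0.2859]
0.6 70 [0.5027 0.0119 0.2971]
0.7 75 [ 0.4978 -0.0069  0.3065]
```

Call:
{"op": "move_arm", "data": {
  "targets": [
    {"dx": 0, "dy": 0, "dz": 0.22, "rx": 0, "ry": 0, "rz": 0},
    {"dx": 0, "dy": 0, "dz": 0.22, "rx": 0, "ry": 0, "rz": 0},
    {"dx": 0, "dy": 0, "dz": 0.22, "rx": 0, "ry": 0, "rz": 0},
    {"dx": 0, "dy": 0, "dz": 0.22, "rx": 0, "ry": 0, "rz": 0},
    {"dx": 0, "dy": 0, "dz": 0.22, "rx": 0, "ry": 0, "rz": 0},
    {"dx": -0.02, "dy": -0.1, "dz": 0.15, "rx": 0, "ry": 0, "rz": 0},
    {"dx": -0.02, "dy": -0.1, "dz": 0.15, "rx": 0, "ry": 0, "rz": 0},
    {"dx": -0.02, "dy": -0.1, "dz": 0.15, "rx": 0, "ry": 0, "rz": 0},
    {"dx": -0.02, "dy": -0.1, "dz": 0.15, "rx": 0, "ry": 0, "rz": 0},
    {"dx": -0.02, "dy": -0.1, "dz": 0.15, "rx": 0, "ry": 0, "rz": 0}
  ]
}}

```text
t: 5.2
tcp_pos: [0.5224, 0.0902, 0.2253]
tool_rot: [0.128, 0.915, -0.38, -0.043]
force: [0.1, 1.9, 0.5]
finger_gap: -0.002
gripper_force: 1.0
```

```bash
python3 - <<'E'
from station import sensors,cams
import cv2,numpy as np
s=cams.snapshot("scene")[:,:,::-1];t=cams.snapshot("top")[:,:,::-1]
a=cv2.resize(s[90:190,220:320],(500,500),interpolation=2);b=cv2.resize(t[160:240,190:270],(300,300),interpolation=2)
c=np.zeros((500,800,3),np.uint8);c[:,:500]=a;c[:300,500:]=b;cv2.imwrite("pics/c2.png",c)
E
```

```text
(no output)
```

View pics/c2.png

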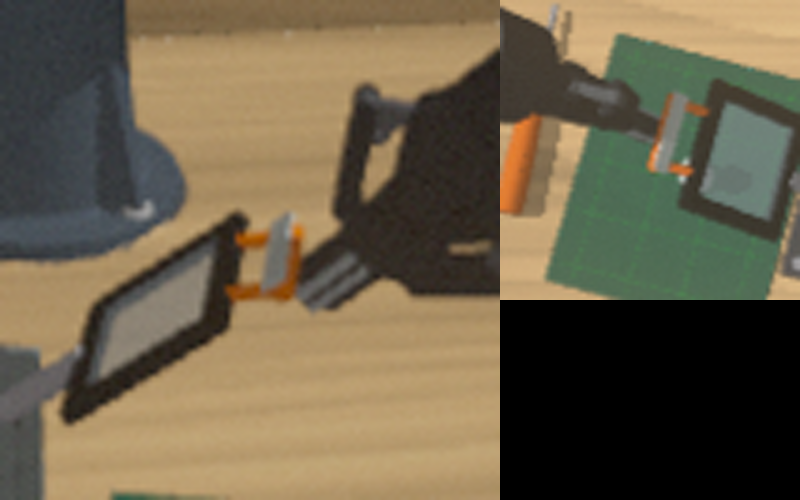

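```bash
python3 - <<'E'
from h import *
import cv2
from station import sensors
x,y,a=.4763,-.09,-1.8243
s=sensors.sense();print(s["force"].round(1),s["tcp_pos"].round(4))
im=cv2.imread("pics/c2.png")
big=cv2.resize(im[150:400,150:450],(800,600) if 0 else (720,600),interpolation=2)
def C(X):return ((proj("scene",np.array(X))+.5-[220,90])*5-[150,150])*2.4
for th,col in((0,(255,255,0)),(.05,(0,255,0)),(.1,(0,0,255))):
    m=model(x,y,a,th);q=C(m)
    cv2.polylines(big,[q[[0,2]].astype(int)],False,col,1);cv2.polylines(big,[q[3:].astype(int)],True,col,1)
cv2.circle(big,tuple(C([s["tcp_pos"]])[0].astype(int)),4,(255,0,255),-1)
o=np.array([-np.cos(a),-np.sin(a),0]);n=(-o+[0,0,1])*.7071
cv2.imwrite("pics/c3.png",big)
for th in(0,.05,.1):
    d=s["tcp_pos"]-model(x,y,a,th)[1];print(th,"past bar",(d@((-o-[0,0,1])*.7071)).round(4),"below",(-d@n).round(4),"lat",(d@[o[1],-o[0],0]).round(4))
E
```

```text
[0.5 0.5 0. ] [0.5224 0.0899 0.2256]
0 past bar 0.0035 below -0.0008 lat -0.0005
0.05 past bar 0.0058 below 0.0101 lat -0.0005
0.1 past bar 0.0075 below 0.0211 lat -0.0005
```

View pics/c3.png

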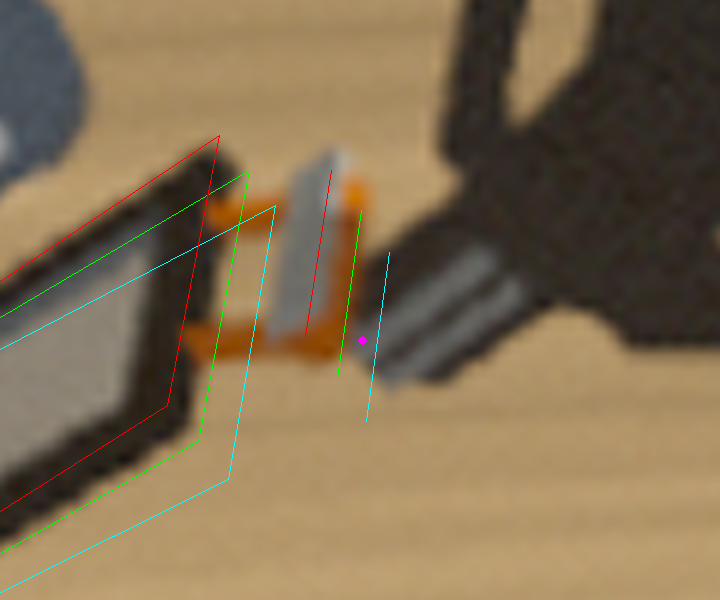

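```bash
python3 - <<'E'
from h import *
x,y,a=.4763,-.09,-1.8243
o=np.array([-np.cos(a),-np.sin(a),0]);Z=np.array([0,0,1.])
for th,p in((.08,45),(.2,45),(.3,51),(.4,57),(.5,63),(.6,69),(.7,75)):
    b=model(x,y,a,th)[1];q=np.radians(p);c,s=np.cos(q),np.sin(q)
    print(th,p,(b+.011*(-c*o-s*Z)+.017*(s*o-c*Z)).round(4))
E
```

```text
0.08 45 [0.5222 0.0871 0.2224]
0.2 45 [0.5179 0.0706 0.2429]
0.3 51 [0.5144 0.057  0.2588]
0.4 57 [0.5105 0.042  0.2732]
0.5 63 [0.5063 0.0256 0.2861]
0.6 69 [0.5017 0.0081 0.2972]
0.7 75 [ 0.4969 -0.0104  0.3064]
```

Call:
{"op": "move_arm", "data": {
  "targets": [
    {"dx": -0.036, "dy": -0.155, "dz": 0.14, "rx": 0, "ry": 0, "rz": 0},
    {"dx": -0.036, "dy": -0.155, "dz": 0.14, "rx": 0, "ry": 0, "rz": 0},
    {"dx": -0.036, "dy": -0.155, "dz": 0.14, "rx": 0, "ry": 0, "rz": 0},
    {"dx": -0.036, "dy": -0.155, "dz": 0.14, "rx": 0, "ry": 0, "rz": 0},
    {"dx": -0.036, "dy": -0.155, "dz": 0.14, "rx": 0, "ry": 0, "rz": 0},
    {"dx": -0.03, "dy": -0.11, "dz": 0.13, "rx": 0.039, "ry": -0.01, "rz": 0},
    {"dx": -0.03, "dy": -0.11, "dz": 0.13, "rx": 0.039, "ry": -0.01, "rz": 0},
    {"dx": -0.03, "dy": -0.11, "dz": 0.13, "rx": 0.039, "ry": -0.01, "rz": 0},
    {"dx": -0.03, "dy": -0.11, "dz": 0.13, "rx": 0.039, "ry": -0.01, "rz": 0},
    {"dx": -0.03, "dy": -0.11, "dz": 0.13, "rx": 0.039, "ry": -0.01, "rz": 0}
  ]
}}

```text
t: 6.55
tcp_pos: [0.5141, 0.0569, 0.2591]
tool_rot: [0.131, 0.934, -0.33, -0.038]
force: [0.3, 0.9, -1.0]
finger_gap: -0.002
gripper_force: 0.3
```

```bash
cat > look.py <<'E'
from h import *
import sys
from station import sensors
x,y,a=.4763,-.09,-1.8243
im=cams.snapshot("scene")[:,:,::-1];s=sensors.sense();print(s["t"],s["force"].round(1),s["tcp_pos"].round(4))
big=cv2.resize(im[80:200,190:310],(600,600),interpolation=2)
def C(X):return ((proj("scene",np.array(X))+.5-[190,80])*5)
for th,col in zip(map(float,sys.argv[2:]),((255,255,0),(0,255,0),(0,0,255))):
    q=C(model(x,y,a,th));cv2.polylines(big,[q[[0,2]].astype(int)],False,col,1);cv2.polylines(big,[q[3:].astype(int)],True,col,1)
cv2.circle(big,tuple(C([s["tcp_pos"]])[0].astype(int)),4,(255,0,255),-1)
cv2.imwrite(sys.argv[1],big)
E
python3 look.py pics/c4.png .2 .3
```

```text
6.6 [-0.3 -1.3  0.9] [0.5142 0.0564 0.26  ]
```

View pics/c4.png

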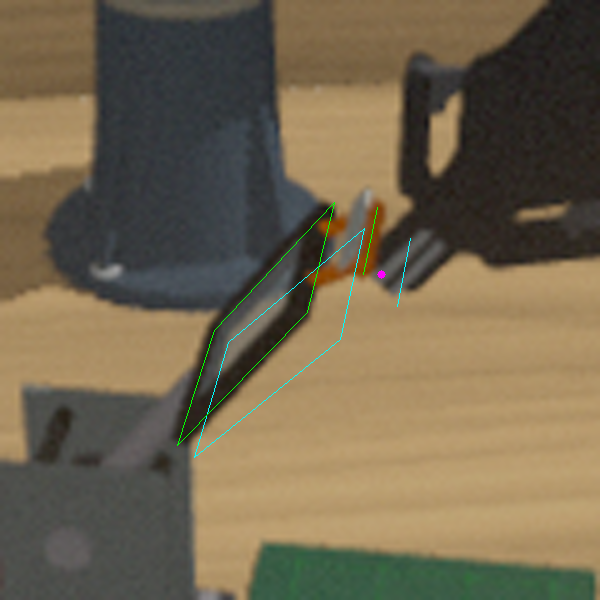

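The picture shows the frame and bar on the 0.3 rad outline, with the fingertip under the bar at (381,273), so the push follows the model. Continuing to 0.5.

Call:
{"op": "move_arm", "data": {
  "targets": [
    {"dx": -0.03, "dy": -0.12, "dz": 0.115, "rx": 0.039, "ry": -0.01, "rz": 0},
    {"dx": -0.03, "dy": -0.12, "dz": 0.115, "rx": 0.039, "ry": -0.01, "rz": 0},
    {"dx": -0.03, "dy": -0.12, "dz": 0.115, "rx": 0.039, "ry": -0.01, "rz": 0},
    {"dx": -0.03, "dy": -0.12, "dz": 0.115, "rx": 0.039, "ry": -0.01, "rz": 0},
    {"dx": -0.03, "dy": -0.12, "dz": 0.115, "rx": 0.039, "ry": -0.01, "rz": 0},
    {"dx": -0.034, "dy": -0.13, "dz": 0.103, "rx": 0.039, "ry": -0.01, "rz": 0},
    {"dx": -0.034, "dy": -0.13, "dz": 0.103, "rx": 0.039, "ry": -0.01, "rz": 0},
    {"dx": -0.034, "dy": -0.13, "dz": 0.103, "rx": 0.039, "ry": -0.01, "rz": 0},
    {"dx": -0.034, "dy": -0.13, "dz": 0.103, "rx": 0.039, "ry": -0.01, "rz": 0},
    {"dx": -0.034, "dy": -0.13, "dz": 0.103, "rx": 0.039, "ry": -0.01, "rz": 0}
  ]
}}

```text
t: 7.85
tcp_pos: [0.5061, 0.0257, 0.2862]
tool_rot: [0.135, 0.963, -0.23, -0.027]
force: [-0.3, 0.1, 0.3]
finger_gap: 0.001
gripper_force: 0.1
```

Call:
{"op": "move_arm", "data": {
  "targets": [
    {"dx": -0.036, "dy": -0.14, "dz": 0.09, "rx": 0.039, "ry": -0.01, "rz": 0},
    {"dx": -0.036, "dy": -0.14, "dz": 0.09, "rx": 0.039, "ry": -0.01, "rz": 0},
    {"dx": -0.036, "dy": -0.14, "dz": 0.09, "rx": 0.039, "ry": -0.01, "rz": 0},
    {"dx": -0.036, "dy": -0.14, "dz": 0.09, "rx": 0.039, "ry": -0.01, "rz": 0},
    {"dx": -0.036, "dy": -0.14, "dz": 0.09, "rx": 0.039, "ry": -0.01, "rz": 0},
    {"dx": -0.037, "dy": -0.145, "dz": 0.073, "rx": 0.039, "ry": -0.01, "rz": 0},
    {"dx": -0.037, "dy": -0.145, "dz": 0.073, "rx": 0.039, "ry": -0.01, "rz": 0},
    {"dx": -0.037, "dy": -0.145, "dz": 0.073, "rx": 0.039, "ry": -0.01, "rz": 0},
    {"dx": -0.037, "dy": -0.145, "dz": 0.073, "rx": 0.039, "ry": -0.01, "rz": 0},
    {"dx": 0, "dy": 0, "dz": 0, "rx": 0, "ry": 0, "rz": 0}
  ]
}}

```text
t: 9.1
tcp_pos: [0.498, -0.0066, 0.3049]
tool_rot: [0.138, 0.981, -0.138, -0.016]
force: [-0.5, -0.4, 0.1]
finger_gap: -0.002
gripper_force: 0.0
```

Call:
{"op": "move_arm", "data": {
  "targets": [
    {"dx": 0, "dy": 0, "dz": 0, "rx": 0, "ry": 0, "rz": 0},
    {"dx": 0, "dy": 0, "dz": 0, "rx": 0, "ry": 0, "rz": 0},
    {"dx": 0, "dy": 0, "dz": 0, "rx": 0, "ry": 0, "rz": 0},
    {"dx": 0, "dy": 0, "dz": 0, "rx": 0, "ry": 0, "rz": 0},
    {"dx": 0, "dy": 0, "dz": 0, "rx": 0, "ry": 0, "rz": 0},
    {"dx": 0, "dy": 0, "dz": 0, "rx": 0, "ry": 0, "rz": 0},
    {"dx": 0, "dy": 0, "dz": 0, "rx": 0, "ry": 0, "rz": 0},
    {"dx": 0, "dy": 0, "dz": 0, "rx": 0, "ry": 0, "rz": 0},
    {"dx": 0, "dy": 0, "dz": 0, "rx": 0, "ry": 0, "rz": 0},
    {"dx": 0, "dy": 0, "dz": 0, "rx": 0, "ry": 0, "rz": 0}
  ]
}}

```text
t: 10.35
tcp_pos: [0.498, -0.006, 0.3046]
tool_rot: [0.137, 0.981, -0.138, -0.016]
force: [0.6, -0.1, -0.6]
finger_gap: 0.006
gripper_force: 0.0
```

```bash
python3 look.py pics/c5.png .7 1.05
```

```text
10.4 [-1.   0.2 -0.2] [ 0.498  -0.006   0.3046]
```

View pics/c5.png

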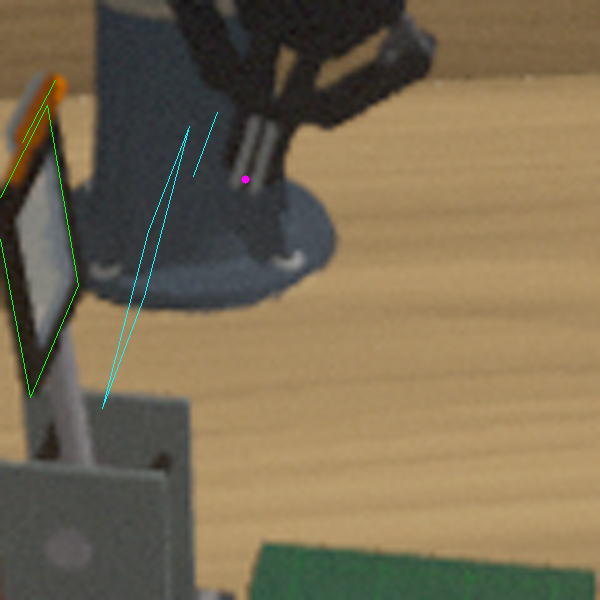

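The magnifier stands on the 1.05 rad outline, with its bar near (40,125) and the fingertip well apart at (245,180). Now I back off outward and recheck.

Call:
{"op": "move_arm", "data": {
  "targets": [
    {"dx": 0.1, "dy": 0.4, "dz": 0, "rx": 0, "ry": 0, "rz": 0},
    {"dx": 0.1, "dy": 0.4, "dz": 0, "rx": 0, "ry": 0, "rz": 0},
    {"dx": 0.1, "dy": 0.4, "dz": 0, "rx": 0, "ry": 0, "rz": 0},
    {"dx": 0.1, "dy": 0.4, "dz": 0, "rx": 0, "ry": 0, "rz": 0},
    {"dx": 0.1, "dy": 0.4, "dz": 0, "rx": 0, "ry": 0, "rz": 0},
    {"dx": 0.1, "dy": 0.4, "dz": 0, "rx": 0, "ry": 0, "rz": 0},
    {"dx": 0.1, "dy": 0.4, "dz": 0, "rx": 0, "ry": 0, "rz": 0},
    {"dx": 0.1, "dy": 0.4, "dz": 0, "rx": 0, "ry": 0, "rz": 0},
    {"dx": 0, "dy": 0, "dz": 0, "rx": 0, "ry": 0, "rz": 0},
    {"dx": 0, "dy": 0, "dz": 0, "rx": 0, "ry": 0, "rz": 0}
  ]
}}

```text
t: 11.65
tcp_pos: [0.5179, 0.0739, 0.3046]
tool_rot: [0.137, 0.981, -0.138, -0.016]
force: [-0.8, -0.6, 0.2]
finger_gap: 0.0
gripper_force: 0.0
```

Call:
{"op": "move_arm", "data": {
  "targets": [
    {"dx": 0, "dy": 0, "dz": 0, "rx": 0, "ry": 0, "rz": 0},
    {"dx": 0, "dy": 0, "dz": 0, "rx": 0, "ry": 0, "rz": 0},
    {"dx": 0, "dy": 0, "dz": 0, "rx": 0, "ry": 0, "rz": 0},
    {"dx": 0, "dy": 0, "dz": 0, "rx": 0, "ry": 0, "rz": 0},
    {"dx": 0, "dy": 0, "dz": 0, "rx": 0, "ry": 0, "rz": 0},
    {"dx": 0, "dy": 0, "dz": 0, "rx": 0, "ry": 0, "rz": 0},
    {"dx": 0, "dy": 0, "dz": 0, "rx": 0, "ry": 0, "rz": 0},
    {"dx": 0, "dy": 0, "dz": 0, "rx": 0, "ry": 0, "rz": 0},
    {"dx": 0, "dy": 0, "dz": 0, "rx": 0, "ry": 0, "rz": 0},
    {"dx": 0, "dy": 0, "dz": 0, "rx": 0, "ry": 0, "rz": 0}
  ]
}}

```text
t: 12.9
tcp_pos: [0.518, 0.074, 0.3046]
tool_rot: [0.137, 0.981, -0.138, -0.016]
force: [-0.3, -0.4, -0.1]
finger_gap: -0.005
gripper_force: 0.0
```

```bash
python3 -c "
from station import cams;import cv2;cv2.imwrite('pics/end.png',cams.snapshot('scene')[:,:,::-1])"
```

```text
(no output)
```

View pics/end.png

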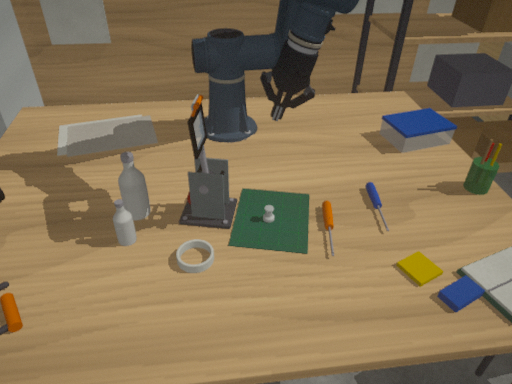

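The magnifier is upright, with the bar at (197,104). The gripper is clear at (280,110), and the other things look unmoved.

```bash
python3 -c "
from station import order;print(order.sign_off())"
```

```text
the job is handed in; nothing more can be done
None
```

I pushed the magnifier up by its orange bar with shut fingers until it went past balance; it now rests fully raised by itself with the gripper clear, nothing else looks moved, and I handed the job in at about 13 s.

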